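# Pull-test two drawer catches and empty the drawer that gives way

### The arm

A 6-joint arm with a two-finger parallel gripper is mounted at the origin on a cart in front of the work surface, level with it; the furniture and walls round the work are solid. World frame = base frame: x ahead of the robot, y to its left, z up, the work surface at z = 0. Lengths are in m, angles in degrees, forces in N, time in s.
With the tool pointing down it reaches from about 0.325 to 0.775 m from the base axis. Payload 5.5 kg.
Tool frame: the origin (TCP) lies at the centre of the arm's flange, where the gripper is bolted on; the fingertips stand 182 mm ahead of it and the grasp point (between the pads) lies 163 mm ahead of it; z points along the fingers, y is the line along which they close (so a half turn about z gives the same grasp; the last joint's range is limited). The gripper opens to 88 mm and grips with 3 to 60 N. Pads are 20 mm wide; open, the fingers measure 115 mm over their backs; the gripper's body (75 mm by 178 mm) begins 61 mm behind the grasp point.
Start: joints at [62.985, 5.22, 70.514, -0, 104.267, -3.249], TCP at [0.242, 0.549, 0.405] pointing down, gripper open.
Joint ranges: [-164.24, 164.24], [-49.07, 125.15], [9.68, 141.18], [-86.29, 266.29], [3.28, 154.24], [-151.56, 151.56]. Speed limits (degrees/s): [147.25, 147.25, 172.46, 180, 180, 180].

### API

Orientations are given as [roll, pitch, yaw] about the fixed x, y, z axes, in that order (R = Rz(yaw) Ry(pitch) Rx(roll)).
In Python, from station import r gives the robot as it stands. The module is installed in compiled form; this text tells all that it offers. Calls block until the motion is done:
- r.reach(position, orientation): joint-space move of the TCP to a pose.
- r.servo_line(position, rotation=None, speed=0.15): straight line of the TCP; rotation=None keeps the orientation; speed is the mean speed in m/s.
- r.move_joints(angles): joint-space move.
- r.let_go() and r.grab(squeeze=None): open the fingers fully, or close them until they stop; squeeze is the grip in N (None keeps the last).
- r.wait(seconds).
- r.inverse_kinematics(position, orientation): joint angles nearest the present ones, or None.
- r.sense(): the state.
- r.snapshot(name): name is "side" or "top" or "wrist"; returns a dict with "frame" (400x640x3 uint8, red, green, blue), "fx", "fy", "cx", "cy" (pixels), "R" (3x3) and "t" (3): a world point X has camera coordinates R X + t. Camera axes: x right, y down, z forward; pixel columns grow to the right and rows downward; lengths in m; the calibration is good to about 2 mm. A picture is of the moment at which its call begins. There is no depth.
A pose or a line that the arm cannot do raises r.IKError and nothing moves.
- r.hand_in(): hands the job in; it is judged then, once.
The state is a dict: "clock": time; "joints": joint angles; "joint_vel": joint speeds; "joint_torque": joint torques, N m; "tcp_pos": TCP position; "orientation": TCP orientation; "contact_force": force on the tool from outside, world axes, zero at the start; "torque": the same for the moment, N m; "opening": finger opening in m; "gripper_force": force on a finger pad.
Only numpy, scipy, OpenCV 4.12 (cv2) and the standard library are available. Lean on these libraries where they do the work, as an engineer would, in place of code of your own. Each camera call takes 0.05 s, during which the arm holds its last target. There are 200 camera calls.

### The job

Two small drawer boxes have been fitted with new child-safety catches: prove them, the left box first and then the right, by pulling each drawer straight out by its bar handle with about 12 N, kept up for about a second, and never pulling a catch that holds harder than 20 N. One catch will hold and one will give way: draw the drawer that gives way fully out and leave it open, take out the two things in it, and sort them, the spoon into the wooden cutlery tray and the mandarin into the bowl. Leave the drawer whose catch holds shut and the other things on the worktop where they are.

Things in the scene. Friction and masses are not known exactly. Their poses are not given: they have to be found in the camera images.
- box_a: low drawer box of pale wood fixed to the worktop, 190 deep (x) x 205 wide (y) x 66 high; origin at the centre of its underside, x axis pointing into the box, away from the robot, y left, z up. Its drawer slides out along the box's -x; the drawer's front, 12 thick, has its face at x = -107 when shut. The two boxes look the same; either may be the left one
- box_b: low drawer box of pale wood fixed to the worktop, 190 deep (x) x 205 wide (y) x 66 high; origin at the centre of its underside, x axis pointing into the box, away from the robot, y left, z up. Its drawer slides out along the box's -x; the drawer's front, 12 thick, has its face at x = -107 when shut. The two boxes look the same; either may be the left one
- box_a_bar (a point): middle of the bar handle on this box's drawer, moving with it; 150 before the box's origin (box -x) when shut. Brass bar 10 thick, 120 long along the box's y, axis 50 above the worktop and 43 off the front: 38 clear between bar and front, open above and below, 96 clear between its two posts
- box_b_bar (a point): middle of the bar handle on this box's drawer, moving with it; 150 before the box's origin (box -x) when shut. Brass bar 10 thick, 120 long along the box's y, axis 50 above the worktop and 43 off the front: 38 clear between bar and front, open above and below, 96 clear between its two posts
- box_a_drawer (a joint): how far the drawer of box_a is out (m), 0 = shut. A catch that holds gives only about 1 mm for each 1.5 N of pull (12 N: 8 mm) and draws the drawer shut when let go. A failed catch lets it slide out against about 2.5 N of friction to an end stop at 0.14, and it stays where left
- box_b_drawer (a joint): how far the drawer of box_b is out (m), 0 = shut. A catch that holds gives only about 1 mm for each 1.5 N of pull (12 N: 8 mm) and draws the drawer shut when let go. A failed catch lets it slide out against about 2.5 N of friction to an end stop at 0.14, and it stays where left
- spoon: short spoon with a thick wooden handle, 125 long (x), 24 wide, 20 high, 50 g; origin at the underside at half length. Handle: round, 20 thick, from x = -62 to 0; grip and balance near x = -30. Starts hidden in the drawer that gives way, along box x, right of the middle. Drawer inside: 154 (x) x 181 (y), floor 9, sides 42, front 65 above the worktop; fully out, all but its rear 15 is in the open
- mandarin: a mandarin, 61 x 60 x 50 high, 65 to 105 g; origin at the centre of its underside (turns with it if it rolls). At the start it lies out of sight in the same drawer, left of the middle
- tray: wooden cutlery tray, a plain open tray 95 (x) x 180 (y) x 30 high, walls and floor 5 thick, 0.6 kg, at the left; origin at the centre of its underside, long side along its y
- bowl: round bowl, 144 across the rim, 63 high, 0.4 kg, at the right; origin at the centre of its underside. (Right of the middle a wall cabinet hangs 400 above the worktop over all that is more than 600 ahead of the robot: keep the wrist before it)
- honey_jar: bystander: honey jar, 58 x 62 x 86 high, beyond the bowl; origin at the centre of its underside
- salt_shaker: bystander: salt shaker, 44 across, 90 high, beyond the bowl; origin at the centre of its underside
- apple: bystander: apple, 77 across, 73 high, beyond the bowl; origin at its underside
- peeler: bystander: peeler, 170 x 25 x 18, lying at the front, between boxes and robot; origin at the centre of its underside

How it is judged:
By the outcome, as a careful person would: the job done as asked, in the order asked, and still so for the second after the job is handed in, with the robot touching nothing.
It also fails if it takes over 72 s, if anything falls off the work surface, if the arm or the gripper's body presses on something with over 40 N, if the wrist force passes 120 N, or if a joint passes its speed limit or range.

## Working session

There is one attempt and no reset: what is moved stays moved. The work goes in short steps, each a Python script; the robot and the scene stay as the last script left them, time stands still between calls to the robot, and variables do not carry over. Pictures are saved under pics/ and viewed, at most 10 in all, crops included, and the job is handed in when it is done.

```bash
mkdir -p pics; python3 - <<'E'
from station import r
import cv2,numpy as np
s=r.sense();print({k:s[k] for k in('clock','tcp_pos','orientation','contact_force','opening')})
for n in("top","side"):
    d=r.snapshot(n);cv2.imwrite(f"pics/{n}0.png",d["frame"][:,:,::-1]);print(n,d["fx"],d["cx"],d["cy"],np.round(d["R"],3).tolist(),np.round(d["t"],3), (-np.array(d["R"]).T@d["t"]).round(3))
E
```

```text
{'clock': 0.0, 'tcp_pos': array([0.24181728, 0.54917324, 0.40351316]), 'orientation': array([-1.79887112e+02, -4.19589981e-03,  1.56236276e+02]), 'contact_force': array([-0.0923571 ,  0.26568822, -1.42992181]), 'opening': 0.08811903113972822}
top 372.81344040064414 310.6422515860118 200.73377834144918 [[-0.005, -1.0, -0.005], [-0.999, 0.005, -0.04], [0.04, 0.005, -0.999]] [-0.026  0.537  1.09 ] [ 0.493 -0.034  1.11 ]
side 479.85496374569743 324.13614006960483 196.5834482265607 [[-0.958, -0.285, 0.011], [-0.214, 0.694, -0.688], [0.189, -0.662, -0.726]] [0.485 0.172 1.481] [0.222 0.999 1.188]
```

View pics/top0.png

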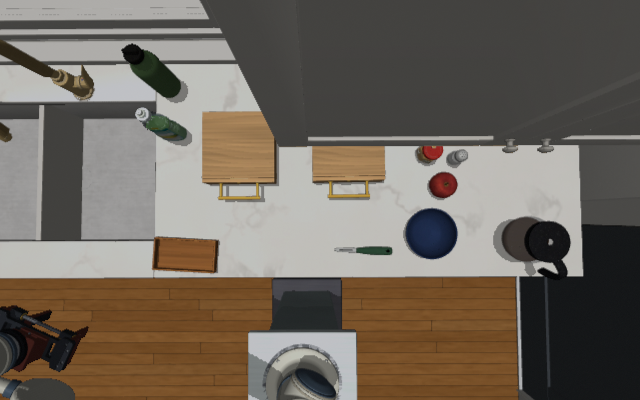

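View pics/side0.png

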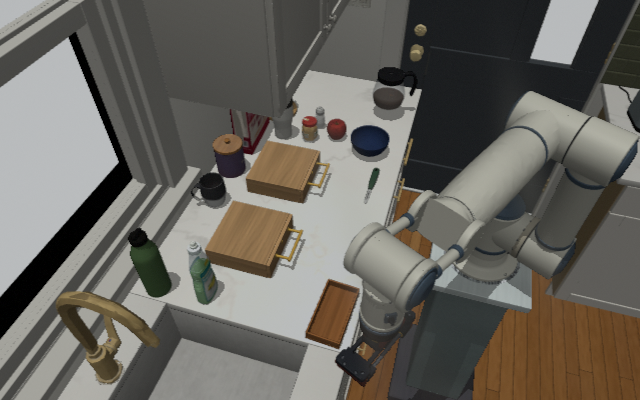

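Top view: left box spans cols 203-276 with its bar at about (240,198). The right box spans 312-385 with its bar at about (349,195). The tray is at (185,254), the bowl at (432,233) and the peeler at (363,250). The side view shows the same bars at about (293,244) and (319,173). I'll measure on enlarged crops.

```bash
python3 - <<'E'
import cv2
a=cv2.imread("pics/top0.png")[170:275,145:465];cv2.imwrite("pics/topc.png",cv2.resize(a,None,fx=2.5,fy=2.5,interpolation=cv2.INTER_CUBIC))
a=cv2.imread("pics/side0.png")[110:350,200:400];cv2.imwrite("pics/sidec.png",cv2.resize(a,None,fx=2.5,fy=2.5,interpolation=cv2.INTER_CUBIC))
E
```

```text
(no output)
```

View pics/topc.png

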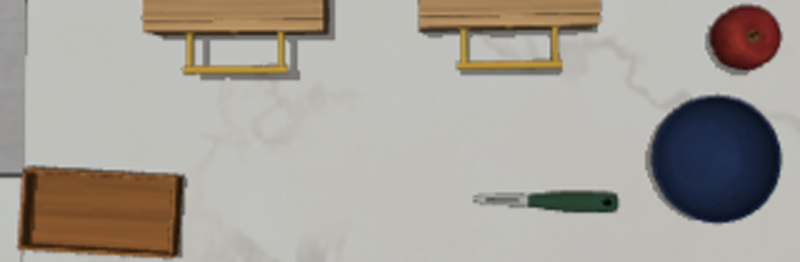

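View pics/sidec.png

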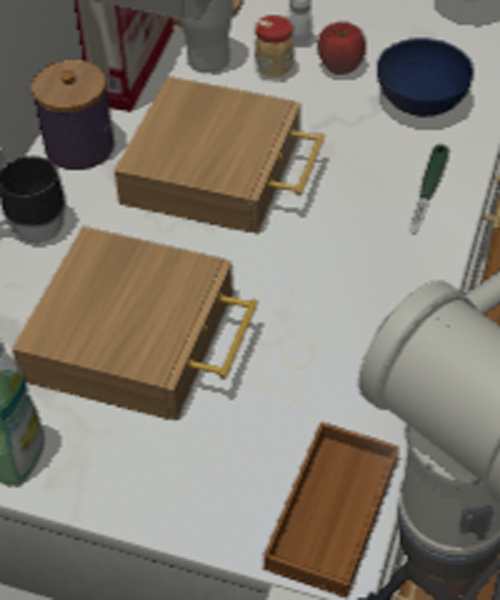

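The crops give the bar ends, tray rim corners and bowl rim centre in both views, so I'll triangulate them.

```bash
cat > h.py <<'E'
from station import r
import cv2,numpy as np
def P(d): return np.diag([1,1,1.])@np.array([[d["fx"],0,d["cx"]],[0,d["fy"],d["cy"]],[0,0,1]])@np.c_[d["R"],d["t"]]
def tri(da,db,a,b):
    X=cv2.triangulatePoints(P(da),P(db),np.array(a,float).T,np.array(b,float).T); X=(X[:3]/X[3]).T
    q=np.c_[X,np.ones(len(X))]@P(da).T; return X,np.abs(q[:,:2]/q[:,2:]-a).max(1)
def onz(d,uv,z):
    uv=np.atleast_2d(uv); R=np.array(d["R"]);c=-R.T@d["t"]
    v=np.c_[(uv[:,0]-d["cx"])/d["fx"],(uv[:,1]-d["cy"])/d["fy"],np.ones(len(uv))]@R
    return c+v*((z-c[2])/v[:,2])[:,None]
E
python3 - <<'E'
from h import *
T=r.snapshot("top");S=r.snapshot("side")
a=np.array([(182,71),(288,68),(458,65.5),(562,65.5),(22,168),(184,175),(180,257),(19,248),(716,158)])/2.5+[145,170]
b=np.array([(222,374),(253,303),(298,190),(320,136),(322,425),(398,446),(347,592),(267,567),(425,73)])/2.5+[200,110]
b[[4,5,6,7]]=b[[7,4,5,6]]
X,e=tri(T,S,a,b)
for x,y in zip(X,e):print(x.round(4),y.round(1))
for z,i in((.05,[0,1]),(.05,[2,3]),(.03,[4,5,6,7]),(.063,[8])):
    Q=onz(T,a[i],z);print(z,Q.round(4).tolist(),Q.mean(0).round(4), onz(S,b[i],z).mean(0).round(4))
    d=Q[1]-Q[0] if len(Q)>1 else [0,1];print(np.degrees(np.arctan2(d[0],-d[1])))
E
```

```text
[0.5431 0.2355 0.0534] 0.1
[0.5458 0.1162 0.0429] 0.2
[ 0.5472 -0.0783  0.0523] 0.1
[ 0.5495 -0.1969  0.0448] 0.7
[0.4279 0.4317 0.015 ] 1.3
[0.4209 0.2425 0.0122] 0.5
[0.328  0.2464 0.0158] 0.3
[0.3378 0.4344 0.016 ] 0.3
[ 0.4403 -0.3705  0.0481] 0.4
0.05 [[0.5431, 0.2363, 0.05], [0.5459, 0.1154, 0.05]] [0.5445 0.1758 0.05  ] [0.5439 0.1774 0.05  ]
1.3391526864346988
0.05 [[0.5478, -0.0783, 0.05], [0.5472, -0.1966, 0.05]] [ 0.5475 -0.1375  0.05  ] [ 0.5484 -0.1359  0.05  ]
-0.28378046488309566
0.03 [[0.4325, 0.4263, 0.03], [0.4236, 0.2384, 0.03], [0.3295, 0.2426, 0.03], [0.3405, 0.4286, 0.03]] [0.3815 0.334  0.03  ] [0.3758 0.3472 0.03  ]
-2.708410540378226
0.063 [[0.4421, -0.3656, 0.063]] [ 0.4421 -0.3656  0.063 ] [ 0.4369 -0.3529  0.063 ]
180.0
```

```bash
cat >> h.py <<'E'
def F(): return np.array(r.sense()["contact_force"])
def prove(bar,yaw,tilt):
    """hook closed fingers behind the bar, pull to 12 N; returns True if the catch gave way (drawer then fully out)"""
    y=np.radians(yaw);u=-np.array([np.cos(y),np.sin(y),0]);ori=[180,tilt,180+yaw]
    t=np.radians(tilt);ax=np.array([np.sin(t)*np.cos(y),np.sin(t)*np.sin(y),-np.cos(t)])
    tip=np.array([*bar,0.029])-u*0.025; tcp=tip-ax*0.182
    r.reach(tcp+[0,0,.07],ori); b=F(); r.servo_line(tcp,speed=.08)
    print("down",(F()-b).round(1),r.sense()["clock"]); b=F()
    f=lambda:float(-(F()-b)@u)
    go=lambda s,v:r.servo_line(tcp+u*s,speed=v)
    s=0.;c0=None;pk=0;log=[]
    while s<.05:
        s+=.002 if f()<1.5 else .001; go(s,.02); v=f(); pk=max(pk,v); log.append((round(s*1e3),round(v,1)))
        if c0 is None and v>1: c0=s
        if v>=11.6 or (c0 and s-c0>.025): break
    print(log,r.sense()["clock"])
    if v>=11:
        for _ in range(6):
            r.wait(.2);v=f();print(round(v,1),end=" ")
            if v<11: s+=.0005;go(s,.02)
            if v>13.5: s-=.0005;go(s,.02)
    held=f()>8
    if not held:
        go(c0+.13,.08); s=c0+.13
        while f()<6 and s<c0+.15: s+=.002;go(s,.02)
        print("out",s-c0,f())
        go(s-.012,.03); s-=.012
    else: go(0,.03); s=0
    r.servo_line(tcp+u*s+[0,0,.075],speed=.12)
    print("held",held,"peak",pk,"end f",(F()-b).round(1),r.sense()["clock"]); return not held
E
python3 - <<'E'
from h import *
r.grab(5); print(prove((.5443,.1765),1.2,0), r.sense()["joints"])
E
```

```text
down [-0.4 -0.4  0.9] 4.4167
[(2, -0.4), (4, 1.0), (6, 0.7), (8, 0.8), (10, 1.1), (12, 1.8), (13, 1.8), (14, 2.1), (15, 2.2), (16, 2.1), (17, 2.8), (18, 1.9), (19, 2.3), (20, 1.3), (22, 1.5), (24, 2.0), (25, 2.2), (26, 2.0), (27, 1.8), (28, 1.1), (30, 1.6), (31, 2.2), (32, 2.1), (33, 2.1), (34, 1.4), (36, 1.6)] 10.9167
out 0.14 7.262206519989823
held False peak 2.8328163873525263 end f [ 0.  -0.2 -0.8] 14.9417
True [ 1.77929817e+01 -1.54617955e+01  1.02076943e+02  1.52318814e-03
  9.34492299e+01 -7.34059157e+01]
```

```bash
python3 - <<'E'
from h import *
print(prove((.5478,-.137),-.1,10))
d=r.snapshot("top");cv2.imwrite("pics/top1.png",cv2.resize(d["frame"][90:290,145:465,::-1],None,fx=2.5,fy=2.5,interpolation=cv2.INTER_CUBIC))
E
```

```text
down [-0.4 -0.9  0.8] 17.25
[(2, 0.7), (4, 1.3), (6, 3.9), (7, 4.7), (8, 6.0), (9, 7.3), (10, 8.2), (11, 10.3), (12, 11.6)] 19.5
10.5 11.8 11.4 10.7 12.0 11.7 held True peak 11.619169355050515 end f [ 0.  -0.6 -0.5] 22.5583
False
```

View pics/top1.png

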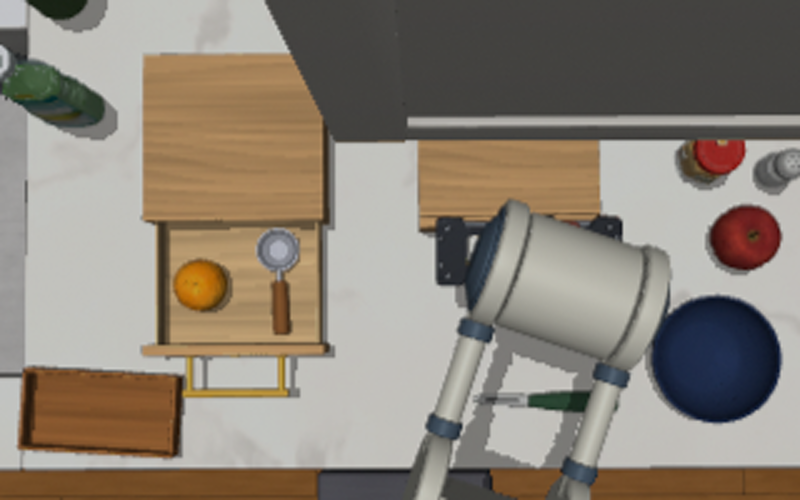

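The left drawer is fully out. The mandarin is at crop (201,285), and the spoon handle runs from (281,283) to (282,333) with its head away from the robot. I need a side view for heights.

```bash
python3 - <<'E'
from h import *
d=r.snapshot("side");cv2.imwrite("pics/side1.png",cv2.resize(d["frame"][200:360,210:390,::-1],None,fx=3.5,fy=3.5,interpolation=cv2.INTER_CUBIC))
E
```

```text
(no output)
```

View pics/side1.png

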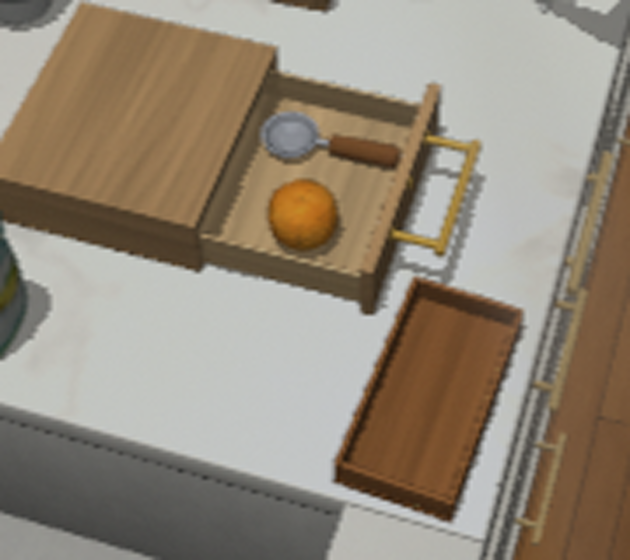

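Side view: mandarin centre (302,215), handle from (332,146) to (397,153), and tray rim corners (336,467), (417,281), (522,314), (452,507).

```bash
python3 - <<'E'
from h import *
T=r.snapshot("top");S=r.snapshot("side")
a=np.array([(201,285),(280,283),(282,332),(22,368),(181,376),(178,455),(19,447)])/2.5+[145,90]
b=np.array([(302,215),(332,146),(397,153),(336,467),(417,281),(522,314),(452,507)])/3.5+[210,200]
X,e=tri(T,S,a,b);print(np.c_[X,e].round(4)); print("tray",X[3:].mean(0).round(4),onz(T,a[3:],.03).mean(0).round(4),onz(S,b[3:],.03).mean(0).round(4))
print("mand",onz(T,a[:1],.034),"handle",onz(T,a[1:3],.019),onz(S,b[1:3],.019))
c=[.420,.137];
for n,p,o in (("spoon",[.447,.137,.185],[180,0,180]),("spoonT",[.38,.335,.22],[180,0,90]),("spoonT2",[.38,.335,.22],[180,0,-90]),("mand",[.44,.215,.2],[180,0,180]),("bowl",[.44,-.36,.23],[180,0,180]),("bowl2",[.44,-.36,.23],[180,0,130])):
    q=r.inverse_kinematics(p,o);print(n,None if q is None else np.round(q,0))
E
```

```text
[[0.5271 0.2192 0.0294 0.1861]
 [0.5299 0.1299 0.0132 0.0672]
 [0.4716 0.1262 0.0206 0.3393]
 [0.4301 0.4279 0.025  0.718 ]
 [0.4195 0.2451 0.0151 0.6961]
 [0.3284 0.2491 0.0128 0.2826]
 [0.3385 0.4318 0.0214 0.6654]]
tray [0.3791 0.3385 0.0186] [0.3821 0.3354 0.03  ] [0.3766 0.345  0.03  ]
mand [[0.5275072  0.21827979 0.034     ]] handle [[0.52988941 0.12909316 0.019     ]
 [0.47253458 0.12668963 0.019     ]] [[0.52825795 0.1341415  0.019     ]
 [0.47131972 0.12482312 0.019     ]]
spoon [ 13. -12. 109.   0.  82. -77.]
spoonT [ 38.  -7. 101.  -0.  86.  38.]
spoonT2 [  38.   -7.  101.    0.   86. -142.]
mand [ 22.  -9. 105.   0.  84. -68.]
bowl [ -43.    3.   91.    0.   86. -133.]
bowl2 [-43.   3.  91.   0.  86. -83.]
```

```bash
python3 - <<'E'
from h import *
im=cv2.imread("pics/top0.png");h=cv2.cvtColor(im,cv2.COLOR_BGR2HSV)
m=cv2.inRange(h,(100,110,20),(130,255,200));m[:200]=0;m[270:]=0;m[:,:395]=0;m[:,480:]=0
c=max(cv2.findContours(m,0,2)[0],key=cv2.contourArea);(u,v),_,_=cv2.fitEllipse(c);x,y,w,hh=cv2.boundingRect(c)
T=r.snapshot("top");B=onz(T,[(u,v)],.063)[0];e=onz(T,[(x-.5,v),(x+w-.5,v),(u,y-.5),(u,y+hh-.5)],.063)
print(B,"dia",e[0,1]-e[1,1],e[2,0]-e[3,0])
assert np.linalg.norm(B[:2]-[.44,-.364])<.015
O=[180,0,90]
r.servo_line(np.array(r.sense()["tcp_pos"])*[0,1,1]+[.44,0,.03],speed=.25)
r.reach([.45,.2,.30],O); r.let_go()
r.reach([.527,.2187,.27],O)
d=r.snapshot("wrist");cv2.imwrite("pics/w0.png",d["frame"][:,:,::-1])
b=F();r.servo_line([.527,.2187,.197],speed=.1);print("down",(F()-b).round(1))
r.grab(10);s=r.sense();print(s["opening"],s["gripper_force"])
r.servo_line([.527,.2187,.30],speed=.12);s=r.sense();print(s["opening"],(F()-b).round(1),s["clock"])
np.save("B.npy",B)
E
```

```text
[ 0.44164761 -0.36520015  0.063     ] dia 0.14233888022722035 0.13940398589564995
down [ 0.2  0.3 -0.3]
0.056761326510479576 10.00002471730113
0.05691701888935341 [ 0.5 -0.2 -1.4] 29.7167
```

View pics/w0.png

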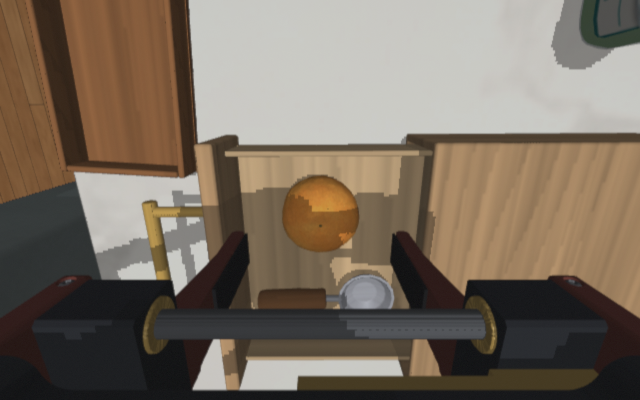

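The mandarin was centred between the fingers at (320,213) and is now gripped at 57 mm opening. The spoon is undisturbed. Next is the bowl.

```bash
python3 - <<'E'
from h import *
B=np.load("B.npy");O=[180,0,90]
r.servo_line([.44,.15,.31],speed=.3)
r.reach([.44,-.08,.31],O);r.reach([B[0],B[1],.31],O)
s=r.sense();print(s["opening"])
b=F();r.servo_line([B[0],B[1],.234],speed=.12);print((F()-b).round(1))
r.let_go();r.wait(.2);r.servo_line([B[0],B[1],.31],speed=.2)
r.reach([.44,-.08,.31],O);r.reach([.46,.15,.30],[180,0,180])
print(r.sense()["clock"])
T=r.snapshot("top");S=r.snapshot("side")
A=cv2.resize(T["frame"][215:255,400:465,::-1],(520,320));C=cv2.resize(S["frame"][225:285,260:340,::-1],(520,390));cv2.imwrite("pics/chk.png",np.vstack([A,C])[:600])
E
```

```text
0.056763190469627835
[-1.4 -0.  -0.1]
36.5417
```

View pics/chk.png

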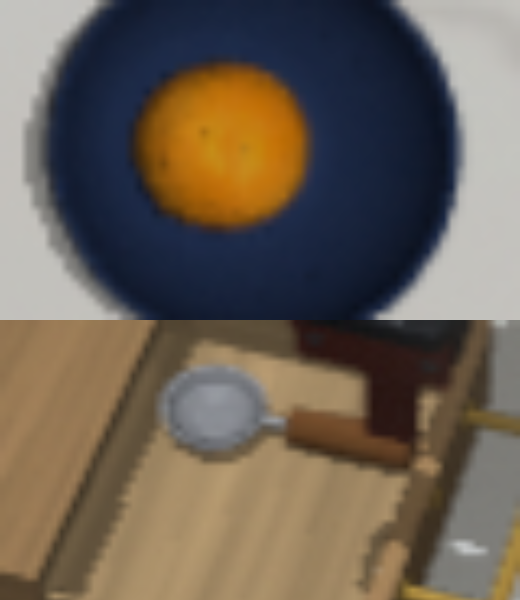

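The mandarin is in the bowl and the spoon is clear to grasp.

```bash
python3 - <<'E'
from h import *
O=[180,0,182]
r.reach([.501,.151,.28],O);b=F();r.servo_line([.501,.151,.195],speed=.1);print((F()-b).round(1))
r.grab(12);s=r.sense();print("open",s["opening"],(F()-b).round(1))
r.servo_line([.501,.151,.30],speed=.12);s=r.sense();print(s["opening"],s["gripper_force"],(F()-b).round(1),s["clock"])
S=r.snapshot("side");W=r.snapshot("wrist")
cv2.imwrite("pics/sp.png",cv2.resize(np.hstack([S["frame"][150:350,200:400],W["frame"][100:300,160:560]])[:,:,::-1],None,fx=1.33,fy=1.33))
E
```

```text
[-1.2  0.2  0.4]
open 0.02023792600432159 [ 1.3 -1.7  1.4]
0.01898587015719346 11.768154501914978 [-0.8 -1.5 -0. ] 40.0167
```

View pics/sp.png

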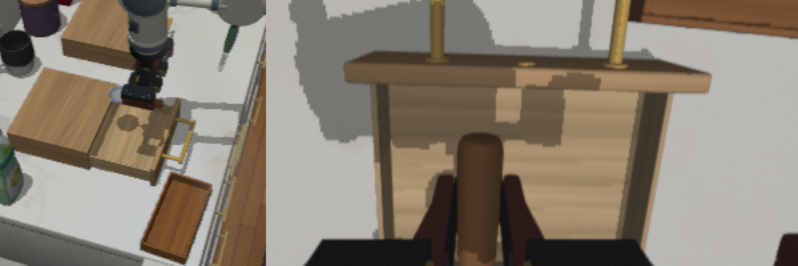

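The spoon is held level by its handle and the drawer is empty. Next is the tray.

```bash
python3 - <<'E'
from h import *
O=[180,0,87]
r.reach([.382,.368,.30],O);print(r.sense()["opening"])
b=F();r.servo_line([.382,.368,.217],speed=.1);print((F()-b).round(1))
r.let_go();r.wait(.2);r.servo_line([.382,.368,.33],speed=.2)
r.reach([.35,.05,.38],[180,0,90]);print(r.sense()["clock"])
T=r.snapshot("top")
cv2.imwrite("pics/fin.png",cv2.resize(T["frame"][90:290,145:465,::-1],None,fx=2.5,fy=2.5,interpolation=cv2.INTER_CUBIC))
E
```

```text
0.018966875210843986
[0.3 0.8 0.7]
46.2333
```

View pics/fin.png

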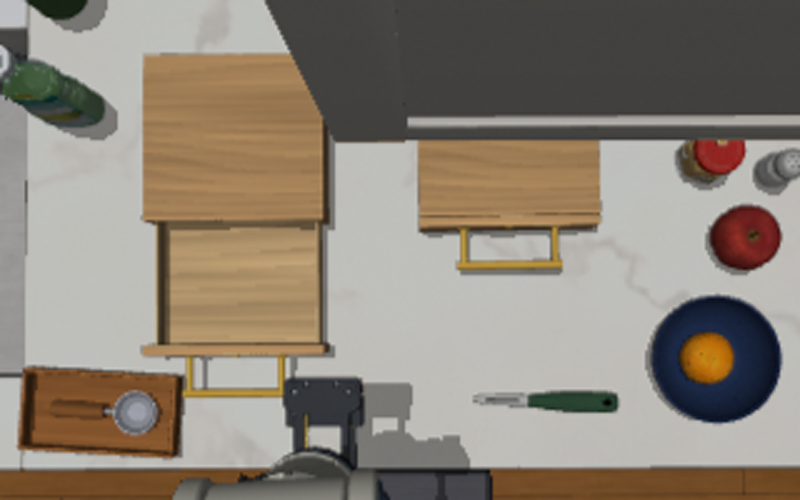

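The spoon lies in the tray, crop (105,410), and the mandarin is in the bowl at (707,357). The left drawer is fully out, the right one is shut, and the other things have not moved.

```bash
python3 -c "
from station import r
print(r.hand_in())"
```

```text
the job is handed in; nothing more can be done
None
```

Job handed in at about 46 s of the 72 s allowed: the left catch gave way (under 3 N) and its drawer is left fully open, the right catch held at about 12 N for about a second and is shut, the spoon is in the tray, the mandarin is in the bowl, and the other things are where they were.

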